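Make up the butter order on the tipping-pan scale

TASK

Make the order on the scale up to three sticks of butter: take the last stick from the sloping rack and put it gently, without dropping it, into the scale's steel pan with the two already there. Then push the pan's bar over past its catch so that all three tip out together into the tub, and let the pan swing back until it is caught in its level position again. Leave the cup tray, the carton and the lids where they are.

Things in the scene. Friction and masses are not known exactly. Their poses are not given: they have to be found in the camera images.
- scale: Bench portion scale, fixed: white housing 185 x 200 mm, 66 mm high; two steel cheeks carry a tipping pan. x: the way the pan tips, away from the robot's side; y along its pivot; z up. Origin on the table; the housing reaches from 140 mm behind it to 45 mm before it, the cheeks to 118 mm before it. A catch bracket behind the pan: top 163 mm above the table, 34 to 62 mm behind the origin.
- pan_hinge (a point): Point on the pan's pivot axis, midway between the cheeks; fixed to the scale 100 mm before its origin and 150 mm above the table. Its axes are those of the scale; the pivot runs along its y.
- pan (a joint): Pan angle (rad): 0 level and caught; grows as it tips away from the robot (lip down, bar up and over); stop at 1.45. A damped spring and its weight always bring it back (0.8 N m level, 1 N m tipped). A sprung roller catch holds it until about 2 N m in all (12 to 14 N square to the bar's arc) lifts it past in the first 0.08 rad, and re-catches by itself. Sticks slide out from about 0.7.
- pan_bar (a point): Middle of the push bar, a round bar across the back of the pan parallel to the pivot, black sleeve 16 mm thick, 100 mm long, open below. Pan level: 135 mm behind and 95 mm above the pivot, 245 mm over the table. It moves on a 165 mm arc about the pivot, first forwards and up at 55 degrees, past the top at 0.96 rad. Axes turn with the pan.
- pan_floor (a point): Middle of the pan's inner floor (level: 38.5 mm behind, 20 mm below the pivot, 130 mm over the table). Sheet-steel scoop, inside 145 mm along x, 144 mm along y; back and side walls 50 mm high; open front with its lip 35 mm before the pivot. Axes as the scale's when level; they turn with the pan.
- tub: Open grey plastic tub, loose, standing under the pan's lip against the front of the scale: 220 mm along its x, 190 mm along y, 75 mm high, walls 4 mm. Origin: centre of its underside. It stays where it stands.
- stick_a: Wrapped stick of cold butter lying in the pan, the rear one: 32 mm (x) by 120 mm (y) by 32 mm (z), 115 g, rigid, cream paper. Origin: centre of its underside. It lies with its length along the pivot.
- stick_b: The same, the front one of the two lying side by side in the pan, 38 mm ahead of stick_a.
- stick_c: The last stick of butter, same size and weight, lying crosswise on the sloping rack against its front stops. Origin: centre of the face that lies on the rack; x points up the slope, y along its length, z square off the slope, 32 degrees from vertical and leaning to the robot's side.
- rack: Gravity-feed rack of aluminium on wire legs, fixed, footprint 170 x 134 mm, on either side of the scale. Its slope rises 32 degrees along its x from 55 mm (low end, robot's side) to 161 mm high, 200 mm long, with a 31 mm end plate at the top. Side rails 17 mm and two front stops 14 mm high off the slope; between the stops a 66 mm wide open finger notch. Origin: centre of the footprint.
- cup_tray: White tray 150 x 130 mm with nested portion cups, up to 70 mm high; on the other side of the scale from the rack. A bystander: origin centre of its underside.
- carton: Paper butter carton 125 x 72 x 70 mm; a bystander. Origin: centre of its underside.
- lid_stack: Stack of round plastic lids, 72 mm in diameter, 34 mm high; a bystander. Origin: centre of its underside.
Things that resemble listed ones, but are neither listed nor needed, are in the scene too. Leave any blue or turquoise look-alike of the stick_c alone.

How it is judged:
By the outcome, as a careful person would: the job done as asked, in the order asked, and still so for the second after the job is handed in, with the robot touching nothing.
It also fails if it takes over 62 s, if anything falls off the work surface, if the arm or the gripper's body presses on something with over 40 N, if the wrist force passes 120 N, or if a joint passes its speed limit or range.

ROBOT

A 6-joint arm with a two-finger parallel gripper is mounted at the origin on the work surface. World frame = base frame: x ahead of the robot, y to its left, z up, the work surface at z = 0. Lengths are in mm, angles in rad, forces in N, time in s.
With the tool pointing down it reaches from about 400 to 825 mm from the base axis. Payload 7 kg.
Tool frame: the origin (TCP) lies at the very end of the fingers, on their centre line; the grasp point (between the pads) lies 19 mm behind it; z points along the fingers, y is the line along which they close (so a half turn about z gives the same grasp; the last joint's range is limited). The gripper opens to 88 mm and grips with 3 to 60 N. Pads are 19 mm wide; open, the fingers measure 130 mm over their backs; the gripper's body (78 mm by 193 mm) begins 47 mm behind the grasp point.
Start: joints at [1.551, 0.359, 0.012, 0, -1.224, -0.288], TCP at [204.509, 643.251, 187.461] pointing down, gripper open.
Joint ranges: [-3.07, 3.07], [-1.43, 2.12], [-1.02, 1.25], [-3.03, 1.67], [-3.05, -0], [-3.03, 3.03]. Speed limits (rad/s): [2.39, 2.39, 3.01, 3.14, 3.14, 3.14].

INTERFACE

Orientations are given as a unit quaternion [x, y, z, w].
In Python, from plant import bot gives the robot as it stands. Calls block until the motion is done:
- bot.move_ptp(position, orientation): joint-space move of the TCP to a pose.
- bot.line_to(position, velocity=150, ori=None): straight line of the TCP; ori=None keeps the orientation; velocity is the mean speed in mm/s.
- bot.move_joints(angles): joint-space move.
- bot.move_gripper(opening, force=None): finger opening in mm; force is the grip in N (None keeps the last); returns when the fingers have stopped.
- bot.pause(seconds).
- bot.solve_ik(position, orientation): joint angles nearest the present ones, or None.
- bot.read_state(): the state.
- bot.camera(name): name is "scene" or "top"; returns the picture (384x512x3 uint8, red, green, blue); there is no depth.
- bot.get_calibration(name): a dict with "fx", "fy", "cx", "cy" (pixels), "view" (4x4, takes a point from world to camera coordinates). Camera axes: x right, y up, looking along -z (the intrinsics and any distortion apply to the point x, -y, -z); pixel columns grow to the right and rows downward; lengths in mm; the calibration is good to about 2 mm. A picture is of the moment at which its call begins. get_calibration takes no time and is no camera call.
A pose or a line that the arm cannot do raises bot.Unreachable and nothing moves.
- bot.close_job(): hands the job in; it is judged then, once.
The state is a dict: "t": time; "joint_pos": joint angles; "qvel": joint speeds; "tau": joint torques, N m; "tcp_pos": TCP position; "eef_rot": TCP orientation; "contact_force": force on the tool from outside, world axes, zero at the start; "moment": the same for the moment, N m; "width": finger opening in mm; "finger_force": force on a finger pad.
Only numpy, scipy, OpenCV 4.12 (cv2) and the standard library are available. Lean on these libraries where they do the work, as an engineer would, in place of code of your own. Each camera call takes 0.05 s, during which the arm holds its last target. There are 200 camera calls.

## Working session

There is one attempt and no reset: what is moved stays moved. The work goes in short steps, each a Python script; the robot and the scene stay as the last script left them, time stands still between calls to the robot, and variables do not carry over. Pictures are saved under pics/ and viewed, at most 10 in all, crops included, and the job is handed in when it is done.

```bash
ls; mkdir -p pics; python3 - <<'E'
from plant import bot
import cv2, json
for n in("scene","top"):
    im=bot.camera(n); cv2.imwrite(f"pics/{n}0.png",cv2.resize(im[:,:,::-1],(800,600),interpolation=cv2.INTER_CUBIC)); cv2.imwrite(f"pics/{n}_raw.png",im[:,:,::-1])
    c=bot.get_calibration(n); print(n,{k:(v.tolist() if hasattr(v,'tolist') else v) for k,v in c.items()})
s=bot.read_state(); print(s)
E
```

```text
pics
scene {'fx': 397.96374781059905, 'fy': 397.96374781059905, 'cx': 258.35626102162365, 'cy': 193.44740028349034, 'view': [[-0.7854786572417956, 0.6188689605654286, 0.0049486024584468975, 378.43273136418264], [-0.4152955955499431, -0.5329947021876632, 0.7371880464011216, 119.30750654484164], [0.4588603789111062, 0.5769903440167349, 0.6756695165367504, -1687.9385181031041], [0.0, 0.0, 0.0, 1.0]]}
top {'fx': 368.14193249078113, 'fy': 368.14193249078113, 'cx': 251.2644845262174, 'cy': 185.36828699508192, 'view': [[-0.0216563451375823, -0.9997545435262571, -0.004674977421050264, 51.37027172849538], [0.9966301332314825, -0.021958233374483452, 0.07903299008685612, -536.2599153068566], [-0.0791162451730319, -0.002947657659419397, 0.996861038993923, -1287.0910507708043], [0.0, 0.0, 0.0, 1.0]]}
{'t': 0.1, 'joint_pos': array([ 1.55108891e+00,  3.59342766e-01,  1.11771568e-02, -2.49731083e-04,
       -1.22412205e+00, -2.88097112e-01]), 'qvel': array([-4.44935967e-04, -1.81147104e-03,  2.29782787e-03, -1.10592134e-04,
        1.44778968e-03,  1.86383762e-05]), 'tau': array([-2.15105305e-03, -5.84164310e+01,  2.93752384e+01,  7.01549828e+00,
        1.01584475e-02, -5.17426622e-05]), 'tcp_pos': array([204.40882519, 642.80043161, 186.62085319]), 'eef_rot': array([ 9.88173605e-01, -1.53337396e-01, -1.65851963e-05,  7.54670986e-04]), 'contact_force': array([-0.51183903, -0.20245881,  0.95222432]), 'moment': array([ 0.03247598, -0.02829086,  0.00582521]), 'finger_force': 0.0, 'width': 87.51785441696633}
```

View pics/scene0.png

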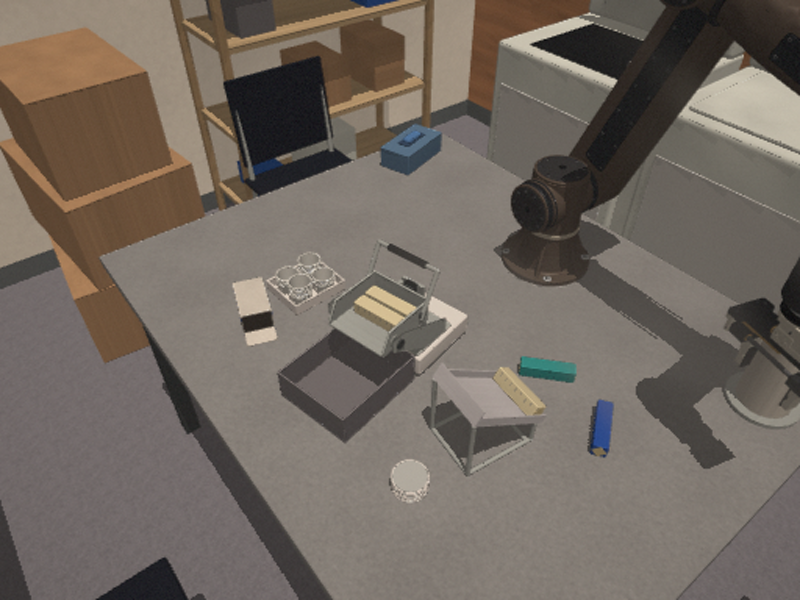

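View pics/top0.png

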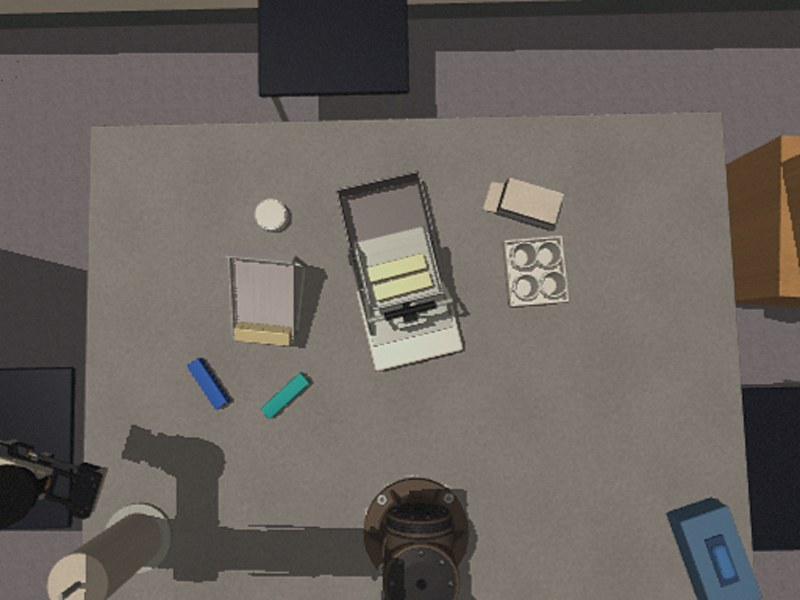

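Candidates for the last stick: cream at top (262,333)/scene (520,390) on the rack; blue at top (208,384); turquoise at top (286,396). Only the cream one lies crosswise at the low end of the rack, and the other two are the look-alikes. I'll confirm with crops.

```bash
python3 - <<'E'
import cv2
a=cv2.imread("pics/top_raw.png")[105:245,140:310]; b=cv2.imread("pics/scene_raw.png")[150:305,175:355]
cv2.imwrite("pics/topc.png",cv2.resize(a,None,fx=4,fy=4,interpolation=cv2.INTER_CUBIC)); cv2.imwrite("pics/scenec.png",cv2.resize(b,None,fx=4,fy=4,interpolation=cv2.INTER_CUBIC)[:600])
E
```

```text
(no output)
```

View pics/topc.png

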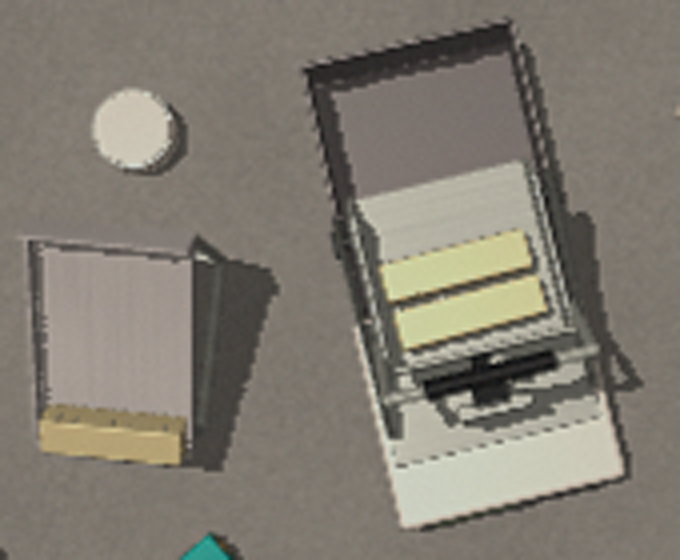

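View pics/scenec.png

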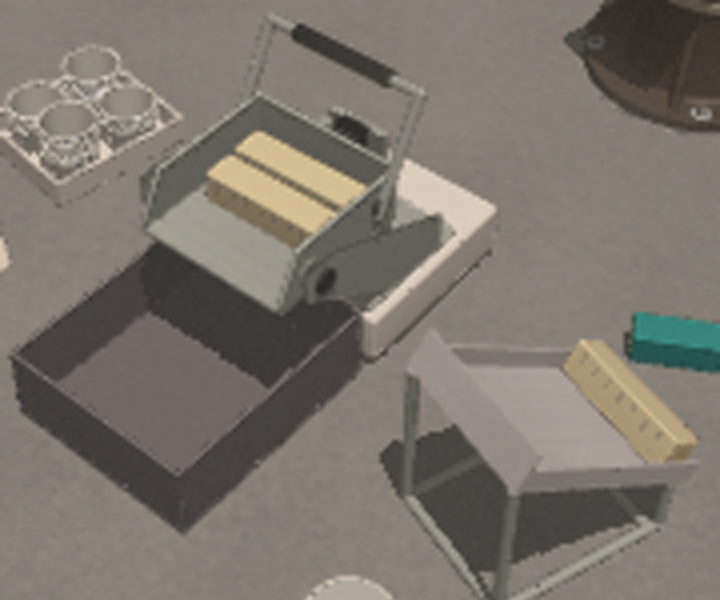

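The top crop confirms the cream stick at (112,440), crosswise against the stops at the rack's low end. The scale shows its two sticks, with the bar sleeve from (425,388) to (557,360). The scene crop shows the same stick from (583,340) to (697,437) and the bar sleeve from (295,35) to (395,78). Next I fit the poses.

```bash
cat > fit.py <<'E'
import numpy as np
from scipy.optimize import least_squares
from plant import bot
C={n:bot.get_calibration(n) for n in("top","scene")}
def proj(n,P):
    c=C[n]; p=np.asarray(c["view"])@np.r_[P,1]; return np.array([c["cx"]+c["fx"]*p[0]/-p[2], c["cy"]+c["fy"]*-p[1]/-p[2]])
off={"top":(140,105),"scene":(175,150)}
def raw(n,uv): return (np.array(uv)+.5)/4-.5+off[n]+0.0
def fit(obs,x0,T):
    f=lambda x:np.concatenate([proj(n,T(x,np.array(P,float)))-raw(n,uv) for n,P,uv in obs])
    r=least_squares(f,x0,loss="soft_l1"); return r.x,f(r.x).reshape(-1,2)
def Rz(a): return np.array([[np.cos(a),-np.sin(a),0],[np.sin(a),np.cos(a),0],[0,0,1]])
S=np.radians(32); Rs=np.array([[np.cos(S),0,-np.sin(S)],[0,1,0],[np.sin(S),0,np.cos(S)]])
if __name__=="__main__":
    np.set_printoptions(precision=2,suppress=True)
    sc=[("top",(-140,100,66),(404,526)),("top",(-140,-100,66),(628,475)),("top",(-35,50,245),(425,388)),("top",(-35,-50,245),(557,360)),
    ("top",(135,72,130),(357,200)),("top",(135,-72,130),(520,160)),
    ("scene",(-35,-50,245),(295,35)),("scene",(-35,50,245),(395,78)),("scene",(135,-72,130),(150,230)),("scene",(135,72,130),(281,311)),
    ("scene",(-140,100,66),(496,210)),("scene",(45,100,66),(367,322))]
    x,r=fit(sc,[550,0,.2],lambda x,P:np.r_[x[:2],0]+Rz(x[2])@P); print("scale",x); print(r.T)
    st=[("top",(16,60,32),(42,422)),("top",(16,-60,32),(186,436)),("top",(-16,60,32),(40,452)),("top",(-16,-60,32),(182,466)),
    ("top",(16,60,0),(50,405)),("top",(16,-60,0),(187,418)),
    ("scene",(16,-60,32),(583,342)),("scene",(16,60,32),(672,445)),("scene",(-16,-60,32),(603,342)),("scene",(-16,60,32),(697,437)),
    ("scene",(16,-60,0),(563,368)),("scene",(16,60,0),(652,460))]
    x,r=fit(st,[500,250,65,0],lambda x,P:x[:3]+Rz(x[3])@Rs@P); print("stick_c",x); print(r.T)
    rk=[("top",(200,67,31),(25,238)),("top",(200,-67,31),(190,250)),("scene",(200,-67,31),(432,333)),("scene",(200,67,31),(540,459)),("scene",(0,67,17),(697,466))]
    x,r=fit(rk,[550,250,0],lambda x,P:np.r_[x[:2],55]+Rz(x[2])@(np.array([-85,0,0])+Rs@P)); print("rack",x); print(r.T)
    for nm,z,pts in (("sticks",162,{"a":[(395,317),(540,277),(550,307),(405,347)],"b":[(381,265),(523,230),(533,262),(390,301)]}),):
        for k,v in pts.items():
            c,_=fit([("top",(0,0,0),np.mean(v,0))],[550,0],lambda x,P:np.r_[x,z]); print(k,c)
E
python3 fit.py
```

```text
scale [515.32  14.7    0.22]
[[-0.8   0.34 -0.04  0.03 -1.08  0.78  0.18 -1.02 -1.67 -1.37  1.18  1.56]
 [ 1.38  0.13  0.56 -0.5  -0.04 -0.34 -0.43  0.98  0.26  0.61 -1.97 -0.55]]
stick_c [452.1  319.79  63.19  -6.42]
[[-0.55 -0.82  0.29  0.08  0.35  1.02 -1.11  0.88  0.04  0.74 -1.26  0.16]
 [-0.26  0.29  0.32  0.84 -0.86 -0.16 -0.93 -0.71 -0.61  1.17  0.2   3.4 ]]
rack [524.43 313.65  -0.12]
[[-1.7  -0.33 -0.68 -0.03  0.02]
 [-0.75  0.52 -0.71 -0.31 -0.3 ]]
a [534.37  18.47]
b [572.55  30.12]
```

```bash
cat > h.py <<'E'
import numpy as np
from scipy.spatial.transform import Rotation as R
from plant import bot
from fit import Rz,Rs
np.set_printoptions(precision=2,suppress=True)
SC=np.array([515.3,14.7,0]); A=0.22
def W(x,y,z): return SC+Rz(A)@np.array([x,y,z],float)     # scale frame -> world
def ori(y,z): y,z=np.array(y),np.array(z); return R.from_matrix(np.c_[np.cross(y,z),y,z]).as_quat()
F=Rz(-.13)@Rs; ST=np.array([452.1,319.8,63.2])+2*F[:,0]
sg=1
qpick=ori(sg*F[:,0],-F[:,2]); qpan=ori(sg*Rz(A)[:,0],[0,0,-1.])
def S(n=""):
    s=bot.read_state(); print(n,"t %.2f"%s["t"],s["tcp_pos"],"F",s["contact_force"],"w %.1f"%s["width"],"ff %.1f"%s["finger_force"]); return s
E
python3 - <<'E'
import h; from h import *
for sg in(1,-1):
    print(sg)
    qp=ori(sg*F[:,0],-F[:,2]); qq=ori(sg*Rz(A)[:,0],[0,0,-1.])
    for p,q in((ST+70*F[:,2],qp),(ST+5*F[:,2],qp),(W(124,0,260),qq),(W(108,0,135),qq),(W(-75,0,230),qq),(W(110,0,300),qq)):
        print(p,bot.solve_ik(p,q))
E
```

```text
1
[417.   324.39 123.62] [ 1.34  0.04 -1.01  0.95 -0.71  0.88]
[451.15 319.92  68.5 ] None
[636.31  41.76 260.  ] [ 0.37  0.26  0.04  0.   -1.35  2.99]
[620.7   38.27 135.  ] [ 0.38  0.31 -0.18  0.   -1.08  2.99]
[442.11  -1.67 230.  ] [ 0.44 -0.07 -0.4   0.   -1.24  2.92]
[622.65  38.71 300.  ] [ 0.37  0.23  0.08  0.   -1.42  2.99]
-1
[417.   324.39 123.62] [ 1.34  0.04 -1.01  0.95 -0.71 -2.26]
[451.15 319.92  68.5 ] None
[636.31  41.76 260.  ] [ 0.37  0.26  0.04  0.   -1.35 -0.15]
[620.7   38.27 135.  ] [ 0.38  0.31 -0.18  0.   -1.08 -0.16]
[442.11  -1.67 230.  ] [ 0.44 -0.07 -0.4   0.   -1.24 -0.22]
[622.65  38.71 300.  ] [ 0.37  0.23  0.08  0.   -1.42 -0.15]
```

```bash
python3 - <<'E'
from h import *
for sg in(1,-1):
  for b in range(-60,61,10):
    for t in (0,6,12,18):   # t: tool tilted toward vertical about y_s
      G=F@R.from_euler("xy",[b,t],degrees=True).as_matrix()
      q=ori(sg*G[:,0],-G[:,2]); tcp=ST+20*F[:,2]-16*G[:,2]
      r=[bot.solve_ik(tcp+d*G[:,2],q) for d in(0,45)]
      if r[0] is not None: print(sg,b,t,r[0],r[1] is not None, tcp)
E
```

```text
1 -60 0 [ 1.29  0.84 -0.17  0.41 -1.65  1.18] True [445.68 306.66  74.44]
1 -60 6 [ 1.26  0.83 -0.14  0.38 -1.66  1.29] True [444.95 306.76  74.03]
1 -60 12 [ 1.24  0.83 -0.1   0.35 -1.68  1.4 ] True [444.19 306.86  73.7 ]
1 -60 18 [ 1.22  0.84 -0.06  0.32 -1.7   1.51] True [443.4  306.96  73.46]
1 -50 0 [ 1.31  0.72 -0.3   0.45 -1.48  1.16] True [447.09 308.09  72.5 ]
1 -50 6 [ 1.29  0.72 -0.26  0.41 -1.5   1.28] True [446.15 308.22  71.98]
1 -50 12 [ 1.26  0.72 -0.21  0.37 -1.52  1.4 ] True [445.17 308.34  71.56]
1 -50 18 [ 1.23  0.72 -0.16  0.32 -1.54  1.52] True [444.15 308.48  71.24]
1 -40 0 [ 1.34  0.6  -0.44  0.51 -1.31  1.13] True [448.38 309.91  70.83]
1 -40 6 [ 1.3   0.6  -0.39  0.45 -1.32  1.26] True [447.27 310.06  70.2 ]
1 -40 12 [ 1.26  0.6  -0.33  0.39 -1.35  1.39] True [446.1  310.21  69.7 ]
1 -40 18 [ 1.23  0.6  -0.27  0.33 -1.38  1.52] True [444.88 310.37  69.33]
1 -30 0 [ 1.35  0.48 -0.59  0.59 -1.13  1.08] True [449.52 312.07  69.47]
1 -30 6 [ 1.31  0.48 -0.53  0.51 -1.14  1.23] True [448.26 312.23  68.77]
1 -30 12 [ 1.27  0.48 -0.46  0.42 -1.17  1.38] True [446.9
[... 4461 characters left out ...]
] True [448.76 330.61  69.7 ]
-1 40 18 [ 0.52  0.12 -0.56 -1.02 -0.49  0.27] True [447.55 330.77  69.33]
-1 50 0 [ 0.07  0.23 -0.68 -1.65 -0.75  1.45] True [450.27 332.4   72.5 ]
-1 50 6 [ 0.14  0.21 -0.63 -1.52 -0.73  1.19] True [449.33 332.52  71.98]
-1 50 12 [ 0.18  0.21 -0.58 -1.41 -0.73  0.96] True [448.35 332.65  71.56]
-1 50 18 [ 0.21  0.22 -0.54 -1.32 -0.76  0.77] True [447.33 332.78  71.24]
-1 60 0 [-0.08  0.41 -0.66 -1.65 -1.03  1.65] True [449.27 334.14  74.44]
-1 60 6 [-0.04  0.39 -0.62 -1.58 -1.01  1.45] True [448.55 334.24  74.03]
-1 60 12 [-0.01  0.37 -0.58 -1.51 -1.    1.26] True [447.78 334.34  73.7 ]
-1 60 18 [ 0.02  0.37 -0.54 -1.45 -1.01  1.09] True [446.99 334.44  73.46]
```

```bash
sed -i '/^sg=1/,/^qpick/d' h.py; cat >> h.py <<'E'
B=R.from_euler("x",-15,degrees=True).as_matrix()          # sideways lean of the tool, about stick x
G=F@B; qpick=ori(-G[:,0],-G[:,2]); P=ST+20*F[:,2]-16*G[:,2]
H=Rz(A)@B; qpan=ori(-H[:,0],-H[:,2]); OFF=20*np.array([0,0,1])-16*H[:,2]
def PAN(x,z): return W(x,0,z)+OFF                          # TCP for stick underside centre at scale (x,0,z)
qbar=ori(-Rz(A)[:,0],[0,0,-1.])
E
python3 - <<'E'
from h import *
import cv2
print([bot.solve_ik(p,qpan) for p in(PAN(124,240),PAN(124,135),PAN(105,128))])
bot.move_ptp(P+75*G[:,2],qpick); S("pre")
bot.line_to(P,100); S("at")
bot.move_gripper(20,25); s=S("grip")
cv2.imwrite("pics/g.png",cv2.resize(bot.camera("scene")[150:300,210:410,::-1],(800,600),interpolation=cv2.INTER_CUBIC))
E
```

```text
[array([ 0.53,  0.26, -0.13,  0.26, -1.27, -0.4 ]), array([ 0.53,  0.33, -0.29,  0.29, -1.05, -0.46]), array([ 0.53,  0.31, -0.35,  0.29, -1.02, -0.48])]
pre t 1.69 [415.33 340.72 129.76] F [0.96 0.37 0.3 ] w 87.9 ff 0.0
at t 2.59 [450.93 316.23  68.42] F [-1.22  0.95  0.49] w 87.4 ff 0.0
grip t 3.79 [450.84 315.8   68.12] F [-0.33  0.32  0.18] w 20.0 ff 0.0
```

View pics/g.png

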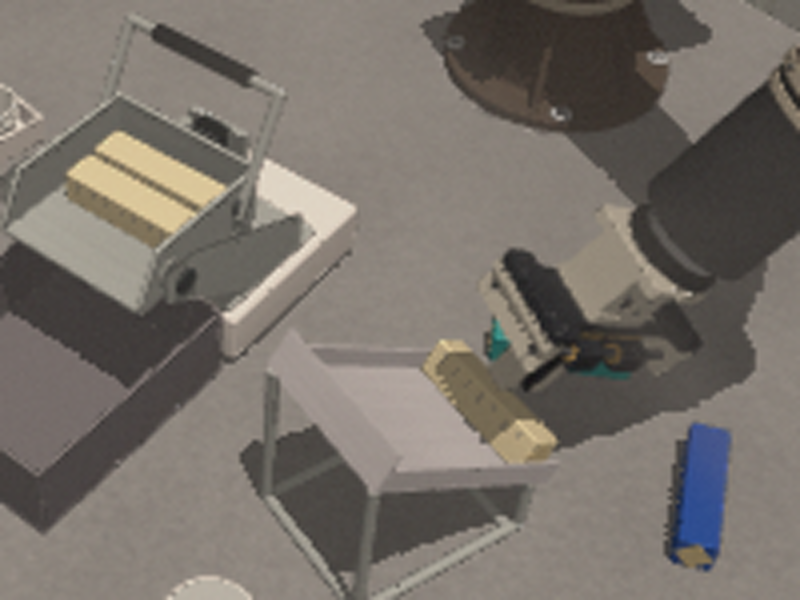

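The view shows the stick undisturbed at (490,400), and the fingers closed on air on its robot side, with tips near (530,385). I'll compare where the reported TCP and the fitted stick project.

```bash
python3 - <<'E'
from h import *; from fit import proj
import cv2
m=lambda p:tuple(int(v) for v in (proj("scene",p)-[210,150]+.5)*4)
im=cv2.imread("pics/g.png"); s=bot.read_state(); t=s["tcp_pos"]; Rt=R.from_quat(s["eef_rot"]).as_matrix()
print(t,Rt, m(t), m(t-19*Rt[:,2]), m(t-66*Rt[:,2]))
cv2.line(im,m(t),m(t-66*Rt[:,2]),(0,0,255),2)
c=[[ST-2*F[:,0]+F@np.array([a,b,z]) for a,b in((16,60),(16,-60),(-16,-60),(-16,60))] for z in(0,32)]
for q in c: cv2.polylines(im,[np.array([m(p) for p in q])],True,(0,255,0),1)
tp=bot.camera("top")[:,:,::-1]; tp=cv2.resize(tp[170:240,130:223],None,fx=6,fy=6,interpolation=cv2.INTER_CUBIC)
m2=lambda p:tuple(int(v) for v in (proj("top",p)-[130,170]+.5)*6)
cv2.line(tp,m2(t),m2(t-66*Rt[:,2]),(0,0,255),2)
for q in c: cv2.polylines(tp,[np.array([m2(p) for p in q])],True,(0,255,0),1)
im=im[250:550,350:800]; 
o=np.zeros((600,800,3),np.uint8); o[:300,:450]=im; h=min(300,tp.shape[0]); o[300:300+h,:tp.shape[1]]=tp[-h:] if 0 else tp[:h]
cv2.imwrite("pics/g2.png",o)
E
```

```text
[450.85 315.78  68.11] [[-0.26 -0.84  0.47]
 [-0.94  0.11 -0.32]
 [ 0.22 -0.53 -0.82]] (475, 412) (491, 398) (532, 364)
```

View pics/g2.png

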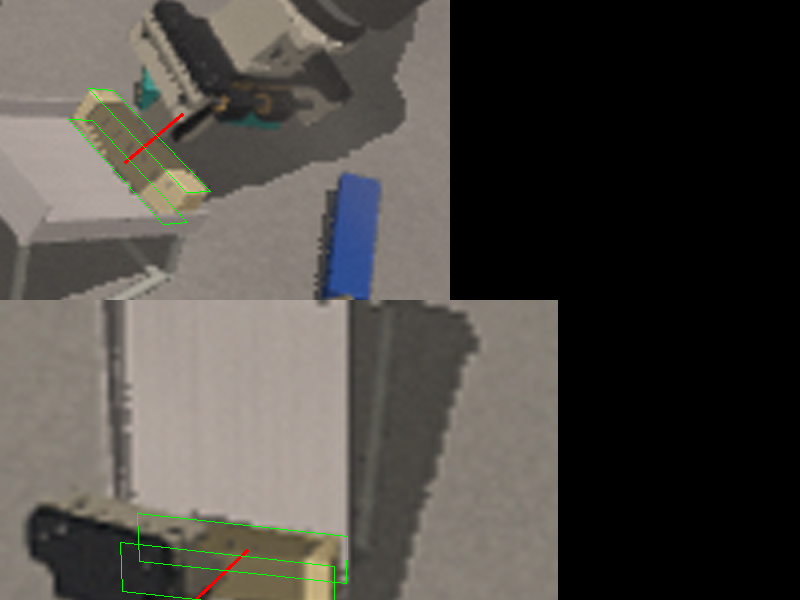

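```bash
python3 - <<'E'
from h import *; from fit import proj
import cv2
s=bot.read_state(); t=s["tcp_pos"]; Rt=R.from_quat(s["eef_rot"]).as_matrix()
c=[[ST-2*F[:,0]+F@np.array([a,b,z]) for a,b in((16,60),(16,-60),(-16,-60),(-16,60))] for z in(0,32)]
hand=[[t+Rt@np.array([a*39,b*96,-66]) for a,b in((1,1),(1,-1),(-1,-1),(-1,1))]]
fing=[[t+Rt@np.array([0,b*k,0]) for k in (10,31)]+[t+Rt@np.array([0,b*k,-66]) for k in (31,10)] for b in(1,-1)]
o=np.zeros((600,800,3),np.uint8)
for n,(u,v),x in(("top",(125,175),0),("scene",(300,195),400)):
    im=cv2.resize(bot.camera(n)[v:v+100,u:u+66,::-1],None,fx=6,fy=6,interpolation=cv2.INTER_CUBIC)
    m=lambda p:tuple(int(w) for w in (proj(n,p)-[u,v]+.5)*6)
    for L,col in((c,(0,255,0)),(hand,(255,0,255)),(fing,(0,0,255))):
        for q in L: cv2.polylines(im,[np.array([m(p) for p in q])],True,col,1)
    o[:,x:x+396]=im[:600]
cv2.imwrite("pics/g3.png",o)
for n in("top","scene"): print(n,"start tcp",proj(n,np.array([204.5,643.3,187.5]))/.64)
E
```

```text
top start tcp [ 85.47 460.29]
scene start tcp [753.58 398.85]
```

View pics/g3.png

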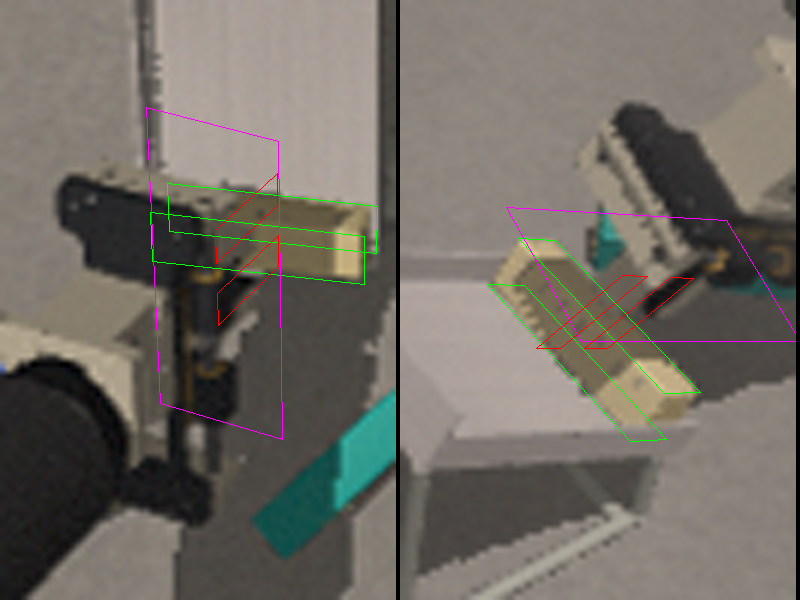

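The hand in the picture sits some 45 mm nearer the robot than the reported TCP projects: its finger is at top panel (230,300), against a predicted tip at (278,207). Before grasping again, I'll measure that offset in free air by comparing pictures with the gripper open and closed.

```bash
python3 - <<'E'
from h import *; from fit import proj
import cv2
bot.line_to(P+90*G[:,2],200)
q=ori([0,-1.,0],[0,0,-1.]); bot.move_ptp([450,180,300],q); s=S("air")
im={}
for w in(0,88):
    bot.move_gripper(w,20); S(w); im[w]={n:bot.camera(n) for n in("top","scene")}
t=s["tcp_pos"]; Rt=R.from_quat(s["eef_rot"]).as_matrix(); print(s["joint_pos"])
o=np.zeros((600,800,3),np.uint8)
for n,x in(("top",0),("scene",400)):
    u,v=(proj(n,t)-[50,75]).astype(int); k=4; print(n,u,v)
    for j,w in enumerate((0,88)):
        cv2.imwrite(f"pics/air_{n}{w}.png",im[w][n][:,:,::-1])
        p=cv2.resize(im[w][n][v+35:v+110,u:u+100,::-1] if 0 else im[w][n][v+15:v+90,u:u+100,::-1],None,fx=k,fy=k,interpolation=cv2.INTER_CUBIC)
        m=lambda pt:tuple(int(g) for g in (proj(n,pt)-[u,v+15]+.5)*k)
        cv2.drawMarker(p,m(t),(0,0,255)); cv2.polylines(p,[np.array([m(t+Rt@np.array([a,b,-66])) for a,b in((39,96),(39,-96),(-39,-96),(-39,96))])],True,(255,0,255),1)
        o[j*300:j*300+300,x:x+400]=p
cv2.imwrite("pics/air.png",o)
E
```

```text
air t 7.03 [449.87 179.92 299.55] F [ 0.01 -0.4  -0.67] w 19.9 ff 0.0
0 t 7.60 [449.98 180.02 300.  ] F [ 1.24 -0.21  0.16] w 0.4 ff 0.0
88 t 9.14 [450.01 180.01 300.01] F [0.41 0.33 0.65] w 87.4 ff 0.0
[ 0.79 -0.02 -0.2   0.   -1.39  0.78]
top 151 134
scene 255 99
```

View pics/air.png

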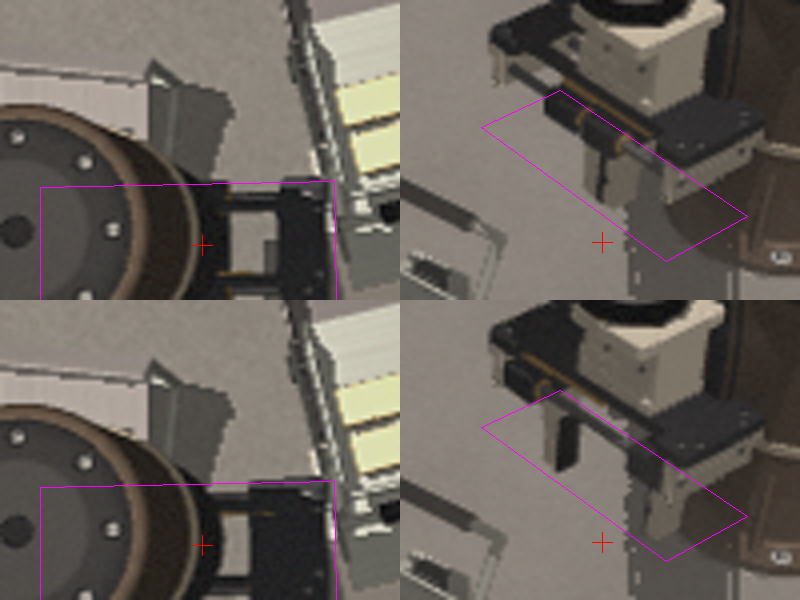

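In this picture, the closed fingertips at scene panel (608,205) sit above the predicted (602,243), while the top view agrees. The hand is therefore about 43 mm back along the tool or up. I'll test both hypotheses against the grasp pictures already taken.

```bash
python3 - <<'E'
from h import *; from fit import proj
t=np.array([450.85,315.78,68.11]); Rt=R.from_quat(qpick).as_matrix()
for nm,d in(("tool",-43*Rt[:,2]),("z",np.array([0,0,43.]))):
    for b,l in((1,"upslope" if Rt[2,1]>0 else "down"),(-1,"other")):
        for n,o,x in(("top",(125,175),0),("scene",(300,195),400)):
            f=[np.round((proj(n,t+d+Rt@np.array([0,b*20,-z]))-o+.5)*6+[x,0]) for z in(0,40)]
            print(nm,l,n,"tip",f[0],"up40",f[1])
    for n,o,x in(("top",(125,175),0),("scene",(300,195),400)):
        print(nm,n,"body",[tuple(np.round((proj(n,t+d+Rt@np.array([a,b,-66]))-o+.5)*6+[x,0])) for a,b in((39,96),(39,-96),(-39,-96),(-39,96))])
E
```

```text
tool down top tip [239. 288.] up40 [201. 325.]
tool down scene tip [651. 303.] up40 [704. 259.]
tool other top tip [238. 227.] up40 [199. 263.]
tool other scene tip [605. 302.] up40 [659. 257.]
tool top body [(np.float64(243.0), np.float64(484.0)), (np.float64(236.0), np.float64(180.0)), (np.float64(100.0), np.float64(144.0)), (np.float64(117.0), np.float64(446.0))]
tool scene body [(np.float64(783.0), np.float64(175.0)), (np.float64(565.0), np.float64(155.0)), (np.float64(643.0), np.float64(290.0)), (np.float64(860.0), np.float64(296.0))]
z down top tip [261. 251.] up40 [223. 287.]
z down scene tip [606. 295.] up40 [659. 251.]
z other top tip [260. 189.] up40 [221. 224.]
z other scene tip [559. 294.] up40 [613. 249.]
z top body [(np.float64(265.0), np.float64(447.0)), (np.float64(260.0), np.float64(138.0)), (np.float64(123.0), np.float64(103.0)), (np.float64(138.0), np.float64(409.0))]
z scene body [(np.float64(740.0), np.float64(167.0)), (np.float64(516.0), np.float64(146.0)), (np.float64(593.0), np.float64(282.0)), (np.float64(816.0), np.float64(289.0))]
```

The tool-axis hypothesis matches (downslope finger tip (651,303) predicted, about (645,315) seen; the z hypothesis is off). So the real fingertips are about 45 mm short of the reported TCP. I'll compensate, confirming by guarded contact with the slope.

```bash
python3 - <<'E'
from h import *
import cv2
E_=P-45*G[:,2]
print([bot.solve_ik(P-k*G[:,2],qpick) for k in(45,60)])
bot.move_ptp(P+40*G[:,2],qpick); bot.line_to(P-35*G[:,2],100); bot.pause(.2)
f0=bot.read_state()["contact_force"]; k=35; S("in")
while k<58:
    k+=2; bot.line_to(P-k*G[:,2],30); d=bot.read_state()["contact_force"]-f0
    print(k,d@G[:,2],end=" | ")
    if d@G[:,2]>4: break
k-=4; bot.line_to(P-k*G[:,2],40); S("backed %d"%k)
bot.move_gripper(20,20); S("grip"); bot.pause(.3); S()
E
```

```text
[array([ 1.23,  0.35, -0.9 ,  0.95, -0.75, -2.28]), array([ 1.19,  0.37, -0.91,  1.01, -0.72, -2.32])]
in t 12.82 [467.36 305.17  39.87] F [ 0.    0.74 -0.08] w 87.2 ff 0.0
37 0.05236590279425393 | 39 0.2197829926950831 | 41 -0.8361813649795469 | 43 2.290651534741648 | 45 20.236852501540255 | backed 41 t 14.32 [470.18 302.63  34.43] F [ 0.85 -1.19 -0.32] w 87.7 ff 0.0
grip t 15.23 [470.71 302.55  35.04] F [ 4.27 -1.2   1.7 ] w 31.3 ff 20.0
 t 15.53 [470.7  302.51  35.02] F [ 4.98 -1.67  3.16] w 31.9 ff 20.0
```

```bash
cat >> h.py <<'E'
L=41.
def C(x,z): return PAN(x,z)-L*H[:,2]
E
python3 - <<'E'
from h import *
import cv2
print([bot.solve_ik(p,qpan) is not None for p in(C(124,235),C(124,135),C(105,128))])
p=bot.read_state()["tcp_pos"]
bot.line_to(p+45*G[:,2],120); p=S("lift")["tcp_pos"]
bot.line_to([p[0],p[1],p[2]+110],200); S("up")
bot.move_ptp(C(124,235),qpan); S("over")
bot.line_to(C(124,172),120); bot.pause(.2); S("low")
cv2.imwrite("pics/p.png",np.hstack([cv2.resize(bot.camera("scene")[130:240,170:270,::-1],(400,440),interpolation=cv2.INTER_CUBIC),cv2.resize(bot.camera("top")[100:210,200:300,::-1],(400,440),interpolation=cv2.INTER_CUBIC)]))
E
```

```text
[True, True, True]
lift t 16.06 [449.05 317.09  71.3 ] F [-0.32 -0.5  -1.69] w 32.1 ff 20.0
up t 16.76 [448.91 316.04 179.99] F [ 0.08  0.55 -2.2 ] w 31.8 ff 20.0
over t 18.16 [639.05  27.63 199.01] F [-0.34  0.54  0.72] w 31.5 ff 20.0
low t 19.03 [640.06  27.67 137.92] F [-0.02  0.34 -0.08] w 31.7 ff 20.0
```

View pics/p.png

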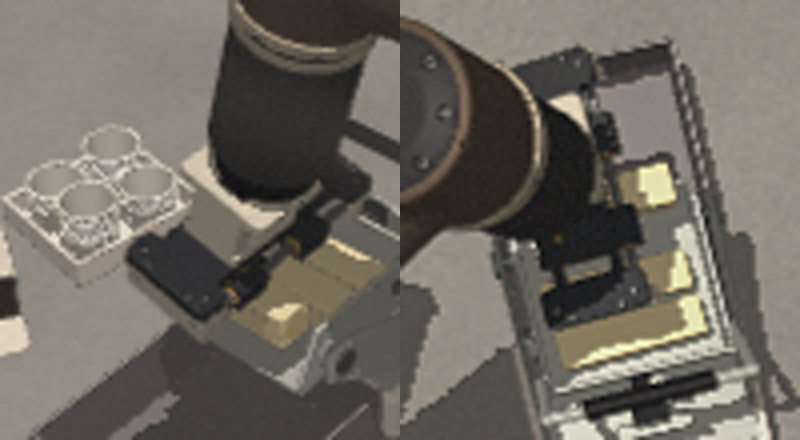

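The picture shows the stick held level over the front of the pan, with its right end at top panel (675,185) and clear of the side wall. The other two sticks' right ends are at (690,270) and (705,310). Now I lower it, shift it back and release.

```bash
python3 - <<'E'
from h import *
f0=bot.read_state()["contact_force"]
d=lambda:Rz(A).T@(bot.read_state()["contact_force"]-f0)
for z in(150,142,137):
    bot.line_to(C(124,z),60); print(z,d())
for x in(118,112,107):
    bot.line_to(C(x,137),60); print(x,d())
z=137
while z>125:
    z-=1; bot.line_to(C(107,z),15); bot.pause(.1); f=d(); print(z,f[2],end=" | ")
    if f[2]>2.5: break
s=S("touch"); bot.move_gripper(36,20); S("o36"); bot.move_gripper(41,20); S("o41"); print(d())
bot.pause(.2); p=bot.read_state()["tcp_pos"]; bot.line_to(p+[0,0,25],40); print(d()); bot.line_to(p+[0,0,90],150); S("up")
E
```

```text
150 [0.01 0.39 0.22]
142 [0.38 0.95 0.18]
137 [-0.23  0.07 -1.03]
118 [ 0.26  0.26 -0.06]
112 [ 1.18 -0.81  0.19]
107 [ 1.06 -0.66 -0.14]
136 -0.3792907516432509 | 135 -0.500873494490716 | 134 0.08613601149205674 | 133 0.390542039635408 | 132 1.2879882055867031 | 131 5.1954597336125525 | touch t 23.03 [623.34  23.77  96.32] F [2.7  1.48 4.37] w 31.7 ff 22.0
o36 t 23.38 [623.42  23.86  96.25] F [3.5  1.   5.31] w 36.0 ff 2.3
o41 t 23.76 [623.44  23.86  96.23] F [5.85 0.48 4.5 ] w 41.0 ff 3.0
[ 6.25 -1.05  5.33]
[ 0.39 -0.67  0.04]
up t 25.32 [622.93  23.78 185.42] F [ 0.19 -0.94  0.28] w 41.1 ff 0.0
```

```bash
python3 - <<'E'
from h import *
import cv2
def Bp(th,back=0):
    f=np.arctan2(95,135)+th; return W(100-165*np.cos(f)-29-back,0,150+165*np.sin(f)-15-L)
TH=[.1,.3,.6,.9,1.2,1.32]
way=[W(-30,0,270),W(-88,0,262),Bp(0,20)]+[Bp(t) for t in TH]
print([bot.solve_ik(p,qbar) is not None for p in way])
p=bot.read_state()["tcp_pos"]
bot.line_to([p[0],p[1],272],200); bot.move_gripper(0,20)
bot.move_ptp(way[0],qbar); bot.line_to(way[1],200); bot.line_to(Bp(0,20),120); bot.pause(.2)
f0=S("behind")["contact_force"]; d=lambda:Rz(A).T@(bot.read_state()["contact_force"]-f0)
bot.line_to(Bp(0,0),60); print(0,d())
for t in TH:
    bot.line_to(Bp(t),130); print(t,d())
bot.pause(1.5); S("held"); print(d())
for n in("scene","top"): cv2.imwrite(f"pics/tip_{n}.png",bot.camera(n)[:,:,::-1])
for t in(.9,.5,.2,.05): bot.line_to(Bp(t),130); print(t,d())
bot.line_to(Bp(0,10),60); bot.line_to(Bp(0,26),80); bot.pause(.5); print(d())
bot.line_to(Bp(0,26)+[0,0,75],150); bot.line_to(W(-110,0,330),200); S("clear")
E
```

```text
[True, True, True, True, True, True, True, True, True]
behind t 28.75 [433.87  -3.43 189.68] F [0.19 0.38 0.19] w 0.6 ff 0.0
0 [ 0.38 -0.02  0.56]
0.1 [-7.62  0.35 -4.65]
0.3 [-26.19   7.71  21.27]
0.6 [-12.71   1.28   9.83]
0.9 [-7.8  -0.9   4.84]
1.2 [-5.67 -0.83  4.17]
1.32 [-5.75 -1.73  2.65]
held t 33.31 [640.11  42.32 248.43] F [-5.98 -1.84  2.6 ] w 0.3 ff 2.9
[-6.5  -0.82  2.4 ]
0.9 [-5.87  0.19  1.96]
0.5 [-8.62  1.89  1.92]
0.2 [-9.05  0.52 -1.5 ]
0.05 [ 0.2 -0.5 -0.9]
[-0.6  -0.55 -0.23]
clear t 38.04 [407.56  -9.22 329.38] F [-0.03  0.48 -1.38] w 0.4 ff 0.0
```

```bash
python3 - <<'E'
from h import *
import cv2
bot.move_joints([1.551,.2,.012,0,-1.224,-.288]); S()
a=cv2.imread("pics/tip_scene.png")[140:270,160:290]; b=bot.camera("scene")[140:270,160:290,::-1]; t=bot.camera("top")[95:245,140:300,::-1]
o=np.zeros((600,800,3),np.uint8)
rs=lambda i,w,h:cv2.resize(i,(w,h),interpolation=cv2.INTER_CUBIC)
o[:400,:400]=rs(b,400,400); o[:375,400:]=rs(t,400,375); o[400:,:200]=rs(a,200,200)
cv2.imwrite("pics/end.png",o)
E
```

```text
t 40.42 [205.29 636.52 290.3 ] F [-0.32 -1.19 -0.46] w 0.4 ff 0.0
```

View pics/end.png

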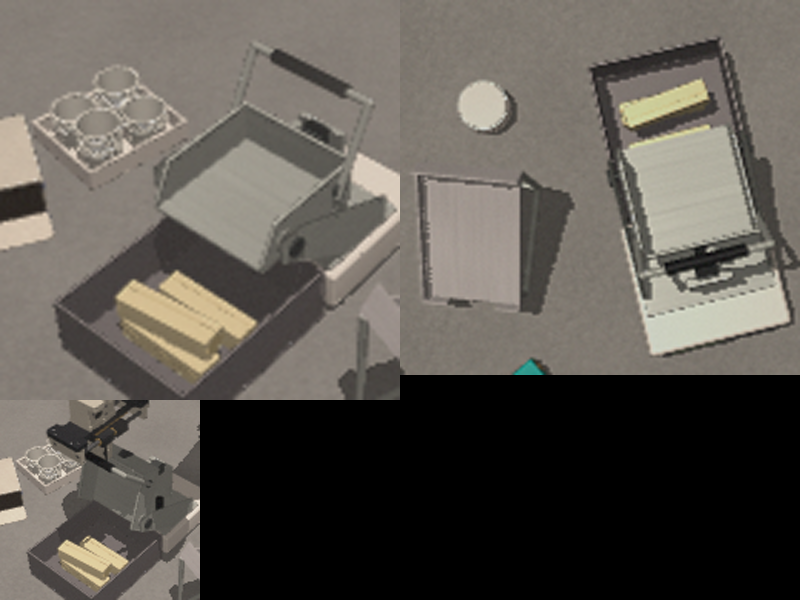

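The end picture shows three sticks in the tub at (165,310), (215,305) and (170,345). The pan is empty and level, its bar at the same pixels as at the start, and the bystanders are unmoved. Handing in.

```bash
python3 -c "
from plant import bot
print(bot.close_job())"
```

```text
the job is handed in; nothing more can be done
None
```

Job handed in: I set the last stick in the pan with the other two and tipped all three into the tub. The pan swung back level, and the cup tray, carton and lids are where they were.

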